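# Run the shutter: key in, past sticky pins, a quarter turn, held

### The job

Take the square-headed key (not the round-headed one) up out of the wooden key rack and push it fully home into the lock of the grey switch box that runs the roller shutter (its pins are sticky, so it may need a little wiggling). Once it is fully home, turn it clockwise (seen from above) a quarter turn to the stop and finish while still gripping it and holding it turned there: the lock is sprung and turns back if let go. Leave the other key and the things on the bench where they are.

Things in the scene. Friction and masses are not known exactly. Their poses are not given: they have to be found in the camera images.
- key: Square-headed key, loose, about 45 g, standing in one of the rack's two slots. Origin: centre of the underside of its head (shoulder). z up, x across the thin way, y the wide way. Head: black plastic block 12 (x) by 34 (y) by 40 mm (z 0 to +40). Below it a straight steel blade 5 (x) by 12 (y) mm, 32 mm long (z 0 to -32), rounded tip. Same either way round (half turn about z).
- key_tip (a point): End of the key's blade, on its axis, 32 mm below the shoulder.
- round_key: The other key, to be left alone: the same size (head a black disc of 40 mm diameter, 12 mm thick, blade 9 mm wide), standing upright in the other slot of the rack. Origin and axes as for the square-headed key. The two keys may stand in either slot.
- rack: Fixed light-wood block 70 (x) by 170 (y) by 50 mm high, origin at the centre of its underside. Two slots in its top at y = -45 and +45 mm, each 8 by 15 mm, long way along y. The keys stand in them, blade down, wide way along the rack's y, the underside of the head resting on the rack's top.
- switch: Fixed grey switch box 130 (x) by 160 (y) by 55 mm high, origin at the centre of its underside. In the middle of its flat top is the lock: a round brass plug 38 mm across, its face flush with the top, in a steel ring (38 to 62 mm across, 2 mm proud, clear outside the key's head). At rest the key slot runs along the box's y axis.
- lock_mouth (a point): Centre of the key slot's mouth, on the turning axis, at the plug's face (55 mm above the bench); axes as the switch box, slot long along y at rest. Slot 6.2 by 13.2 mm, 44 mm deep, with a bevelled mouth (3 mm). With the key fully home the underside of its head sits on the face: key origin and this point coincide.
- pin0: First of two sprung sticky pins (16 mm steel balls) that stick out about 3 mm into the slot from its narrow ends, this one on the +y side, 13 mm below the face. The body's origin is on the lock's axis at the bench, not at the ball. A straight push must overcome roughly 13 to 28 N; rocking the key 2 mm to and fro along the slot while leaning on it needs less.
- pin1: Second sticky pin, like the first, on the -y side, 23 mm below the face. Origin likewise on the lock's axis at bench height.
- plug (a joint): Turning angle of the lock plug in rad: 0 at rest (slot along the box's y), growing clockwise seen from above, stop at 1.57. A spring turns it back: 0.025 N m at rest, about 0.11 N m at the stop. The key has up to 0.1 rad of play in the slot, so the hand turns slightly further than the plug.
- spray: White closed bottle, 72 mm diameter, 190 mm tall, standing; origin under its centre. Leave alone.
- tape: Cardboard roll core, 100 mm across, 45 mm high, lying flat; origin under its centre. Leave alone.
- runner: White steel drawer runner, 45 (x) by 350 (y) by 11 mm, lying on the bench; origin under its centre. Leave alone.
- driver: Screwdriver lying on the bench; origin under its middle. Leave alone.
Things that resemble listed ones, but are neither listed nor needed, are in the scene too. What is shaped like the key but yellow is not meant. What is shaped like the switch but pink is not meant.

How it is judged:
On the way, in this order (a step that is already met when the one before it is completed fails the run):
1. the square-headed key is lifted clear of the rack (height (world z) of key_tip above 0.06 m and contact force between the fingers and key above 1 N), for 0.1 s.
2. the key is fully home in the lock, which is still near its rest position (z of key in the frame of lock_mouth below 0.0035 m and horizontal distance between key and lock_mouth below 0.004 m and angle between key's own z axis and vertical below 0.12 rad and value of joint plug below 0.4 rad), for 0.1 s.
At the end, for the whole second after the job is handed in: The plug stands at a quarter turn (at least 1.36 rad, 78 degrees) against its spring, the square-headed key is fully home in it (shoulder within 3.5 mm of the face, within 4 mm of the axis, upright within 0.12 rad), and the fingers still grip the key (over 2 N) (value of joint plug above 1.36 rad and z of key in the frame of lock_mouth below 0.0035 m and horizontal distance between key and lock_mouth below 0.004 m and angle between key's own z axis and vertical below 0.12 rad and contact force between the fingers and key above 2 N); the arm keeps its last pose, push and grip.
It fails at once if the round-headed key is moved by more than 15 mm (distance of round_key from where it was at the start of the episode above 0.015 m).
It fails at once if the white bottle is moved by more than 30 mm (distance of spray from where it was at the start of the episode above 0.03 m).
It fails at once if the cardboard core is moved by more than 30 mm (distance of tape from where it was at the start of the episode above 0.03 m).
It fails at once if the drawer runner is moved by more than 30 mm (distance of runner from where it was at the start of the episode above 0.03 m).
It fails at once if the screwdriver is moved by more than 30 mm (distance of driver from where it was at the start of the episode above 0.03 m).
It also fails if it takes over 54 s, if anything falls off the work surface, if the arm or the gripper's body presses on something with over 40 N, if the wrist force passes 120 N, or if a joint passes its speed limit or range.

### The arm

A 6-joint arm with a two-finger parallel gripper is mounted at the origin on the work surface. World frame = base frame: x ahead of the robot, y to its left, z up, the work surface at z = 0. Lengths are in m, angles in rad, forces in N, time in s.
With the tool pointing down it reaches from about 0.225 to 0.725 m from the base axis. Payload 3.1 kg.
Tool frame: the origin (TCP) lies on the centre line of the jaws, within the pads' length; the fingertips stand 19 mm ahead of it and the grasp point (between the pads) is the TCP; y points along the fingers, z is the direction in which the jaws open and shut, and the axes are right-handed (so a half turn about y gives the same grasp; the last joint's range is limited). The gripper opens to 85 mm and grips with 20 to 120 N. Pads are 22 mm wide; open, the fingers measure 114 mm over their backs; the gripper's body (76 mm by 85 mm) begins 54 mm behind the grasp point. The pads swing forward as they close: fully open they stand 13 mm farther back than shut.
Start: joints at [-1.422, 0.048, 0.099, 1.622, 0, 1.443], TCP at [0.143, -0.505, 0.25] pointing down, gripper open.
Joint ranges: [-2.91, 2.91], [-0.99, 1.94], [-1.21, 1.42], [-2.12, 2.29], [-1.49, 1.47], [-3.14, 3.14]. Speed limits (rad/s): [2.79, 2.79, 3.14, 3.14, 3.14, 3.14].

### API

Orientations are given as a unit quaternion [w, x, y, z].
In Python, from cell import arm gives the robot as it stands.
- The arm moves only by the tool drive_tool, never from a script. Its argument "rows" is text: rows parted by semicolons, each of 7 numbers parted by spaces: the shift along the world's x, y, z in mm, then the turn, a rotation vector about the world's x, y, z in degrees, then the finger opening in mm, from 0 to 85.4. A call has 1 to 20 rows; each row shifts and turns the commanded pose from where the row before left it; what a row does not reach is not made up. A row lasts 1/12 s, in which the tool goes at most 41.7 mm and 7.16 degrees, less where a joint would pass 70% of its speed; a pose out of reach is approached as far as the arm can. A call with a gripper value outside its range is refused whole. The fingers move at their own pace and stop on an object; "force" is the grip in N (left out, the last holds). Time passes only in rows, so rows that do not move let the fingers close. It gives the time, the measured TCP pose, the force and the opening at its end, in the units of the state.
- arm.observe(): the state, without advancing time (a new reading comes with each control period).
- arm.get_image(name): name is "scene" or "top"; returns a dict with "img" (400x640x3 uint8, red, green, blue), "K" (3x3 intrinsics, pixels), "k1" (the pictures are not rectified: a ray, as slopes to the right and down, at radius r is drawn at 1 + k1 r^2 times it, then the intrinsics apply), "R" (3x3) and "t" (3): a world point X has camera coordinates R X + t. Camera axes: x right, y down, z forward; pixel columns grow to the right and rows downward; lengths in m; the calibration is good to about 2 mm. A picture is of the moment at which its call begins. There is no depth.
- arm.sign_off(): hands the job in, once; it reports no verdict.
The state is a dict: "time": time; "joint_pos": joint angles; "joint_vel": joint speeds; "effort": joint torques, N m; "eef_pos": TCP position; "tcp_rot": TCP orientation; "wrist_force": force on the tool from outside, world axes, zero at the start; "moment": the same for the moment, N m; "finger_gap": opening from 0.0 (shut) to 1.0 (fully open).
Only numpy, scipy, OpenCV 4.12 (cv2) and the standard library are available. Lean on these libraries where they do the work, as an engineer would, in place of code of your own. Each camera call takes 0.05 s, during which the arm holds its last target.

## Working session

There is one attempt and no reset: what is moved stays moved. The work goes in short steps, Python scripts to look and compute and a tool call to move; the robot and the scene stay as the last step left them, time stands still between calls to the robot, and variables do not carry over. Pictures are saved under pics/ and viewed, and the job is handed in when it is done.

Besides the shell and the picture viewer there is one more tool, called after "Request:" as name(argument=value, ...) on one line, values as JSON. drive_tool: Moves the arm, as the interface text tells. Its arguments: {"type":"object","properties":{"rows":{"type":"string"},"force":{"type":"number"}},"required":["rows"]}

```bash
ls; mkdir -p pics; python3 - <<'E'
from cell import arm
import cv2
s=arm.observe(); print(s)
for n in("scene","top"):
    d=arm.get_image(n); cv2.imwrite(f"pics/{n}0.png",d["img"][:,:,::-1]); print(n,d["K"],d["k1"],d["R"],d["t"])
E
```

```text
pics
{'time': 0.0, 'joint_pos': array([-1.42179972e+00,  4.87168106e-02,  9.76051034e-02,  1.62198122e+00,
       -2.50657012e-05,  1.44301883e+00]), 'joint_vel': array([-9.36378342e-04, -2.24201666e-04,  6.53033972e-05, -1.29228600e-03,
       -7.04050264e-04,  4.33484663e-04]), 'effort': array([ 2.54665274e-04, -3.38780630e+01,  3.20017183e+01,  2.01383815e-02,
       -1.74626639e-04, -1.63346488e-06]), 'eef_pos': array([ 0.14336704, -0.50446675,  0.24913839]), 'tcp_rot': array([ 0.09752486, -0.09755981,  0.70115806, -0.69953439]), 'wrist_force': array([ 0.13477647, -0.92684217,  0.05172353]), 'moment': array([ 0.02242666,  0.01550588, -0.02638046]), 'finger_gap': 1.0008306568430556}
scene [[439.97666385   0.         317.17220752]
 [  0.         439.97666385 190.69051808]
 [  0.           0.           1.        ]] -0.0682645555220949 [[-0.85242061  0.52268049  0.01357271]
 [ 0.40039631  0.66924572 -0.62593368]
 [-0.3362468  -0.5281243  -0.77975818]] [ 0.42932735 -0.14885239  1.44783079]
top [[512.40955491   0.         316.62209307]
 [  0.         512.40955491 207.87424994]
 [  0.           0.           1.        ]] -0.058365862677770435 [[ 0.00503395 -0.99998656  0.00123942]
 [-0.99926983 -0.00507728 -0.03786857]
 [ 0.03787435 -0.00104789 -0.99928196]] [-0.00226193  0.47774853  1.71072342]
```

View pics/scene0.png

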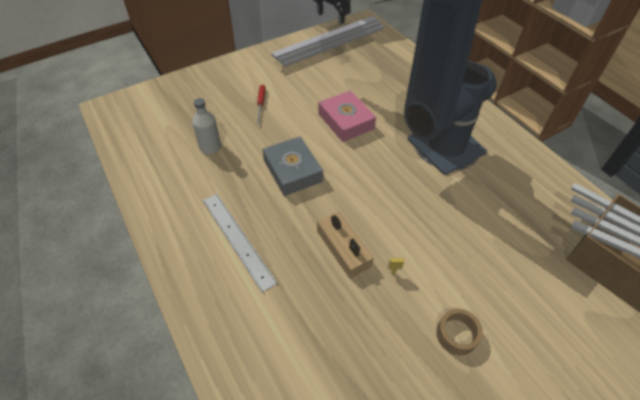

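View pics/top0.png

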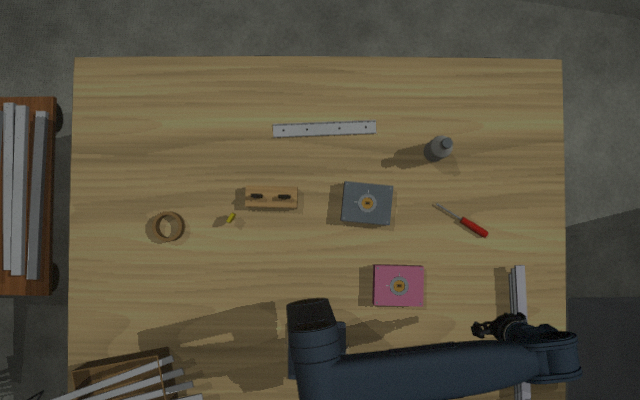

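The scene view shows the rack near (345,243) with two dark heads, the grey box at (292,165), and the yellow and pink decoys. In the top view the rack is at (271,198) and the grey box at (367,203). I'll zoom in on both.

```bash
python3 - <<'E'
import cv2,numpy as np
a=cv2.imread("pics/scene0.png");b=cv2.imread("pics/top0.png")
x=cv2.resize(a[195:285,305:415],None,fx=7,fy=6.5,interpolation=cv2.INTER_CUBIC)
cv2.imwrite("pics/z1.png",x)
cv2.imwrite("pics/z2.png",cv2.resize(b[170:240,235:405],None,fx=4.7,fy=4.7,interpolation=cv2.INTER_CUBIC))
cv2.imwrite("pics/z3.png",cv2.resize(a[130:200,250:335],None,fx=8,fy=8,interpolation=cv2.INTER_CUBIC))
E
```

```text
(no output)
```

View pics/z1.png

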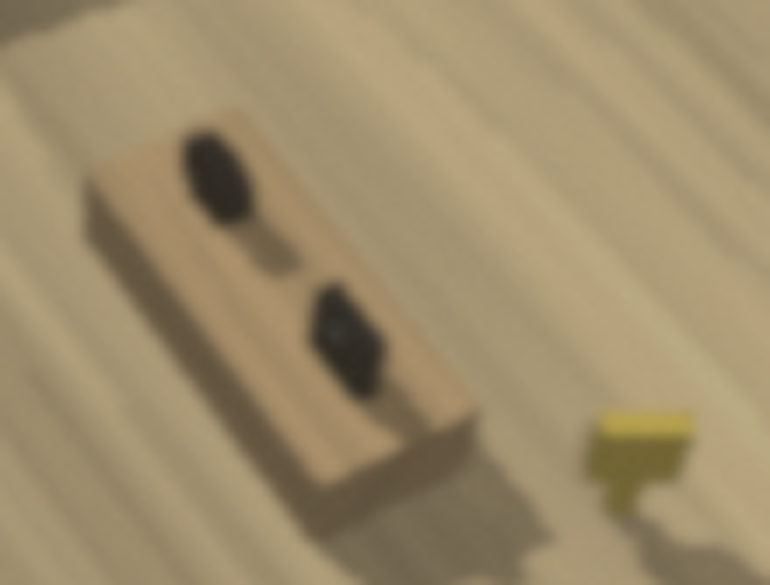

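View pics/z2.png

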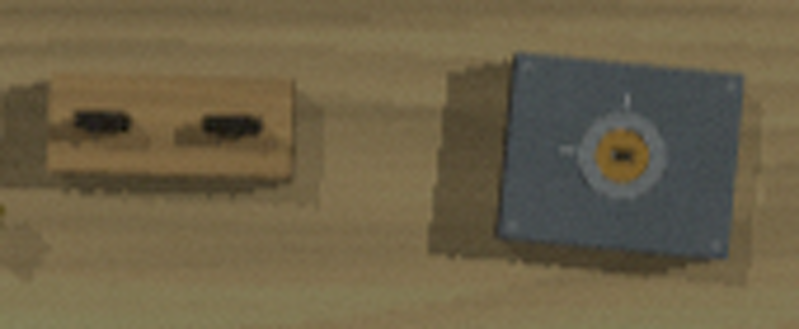

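View pics/z3.png

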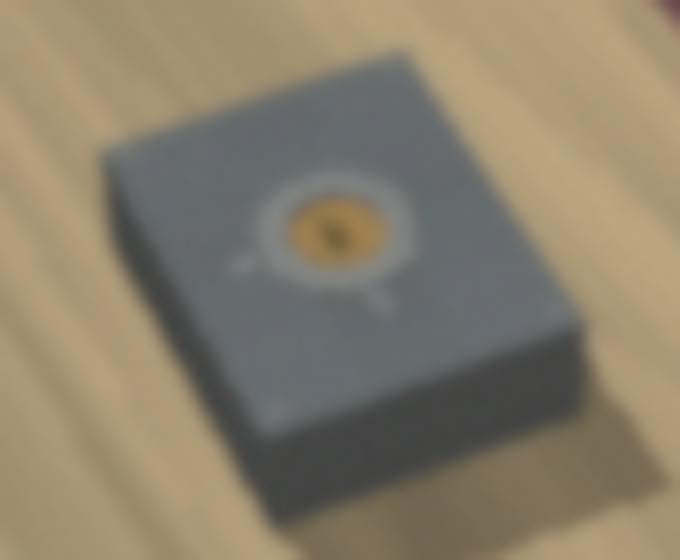

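```bash
cat > h.py <<'E'
import numpy as np,cv2
from scipy.spatial.transform import Rotation as Ro
from cell import arm
def snap(n,f):
    d=arm.get_image(n); cv2.imwrite(f,d["img"][:,:,::-1]); return d
def ray(d,uv):
    K=np.array(d["K"]);k=d["k1"];p=np.linalg.solve(K,[uv[0],uv[1],1])[:2]
    # undistort via cv2 (k1 only)
    p=cv2.undistortPointsIter(np.array([[uv]],float),K,np.array([k,0,0,0,0.]),None,None,(3,100,1e-12))[0,0]
    R=np.array(d["R"]);t=np.array(d["t"]);return -R.T@t,R.T@np.array([p[0],p[1],1])
def onz(d,uv,z):
    c,v=ray(d,uv);return c+v*(z-c[2])/v[2]
def proj(d,X):
    return cv2.projectPoints(np.array(X,float).reshape(-1,3),cv2.Rodrigues(np.array(d["R"]))[0],np.array(d["t"]),np.array(d["K"]),np.array([d["k1"],0,0,0,0.]))[0].reshape(-1,2)
def st():
    s=arm.observe(); r=Ro.from_quat(np.r_[s["tcp_rot"][1:],s["tcp_rot"][0]])
    print("t",round(s["time"],3),"pos mm",np.round(s["eef_pos"]*1000,1),"F",np.round(s["wrist_force"],1),"M",np.round(s["moment"],2),"gap",round(s["finger_gap"]*85.4,1))
    m=r.as_matrix();print("y ax",np.round(m[:,1],4),"z ax",np.round(m[:,2],4),"z yaw deg",np.round(np.degrees(np.arctan2(m[1,2],m[0,2])),2)); print("q",np.round(s["joint_pos"],3)); return s
E
python3 - <<'E'
from h import *
st()
for n,rackbox,switchbox in(("top",(230,300,175,220),(335,400,175,230)),("scene",(310,380,205,280),(255,330,130,200))):
    d=arm.get_image(n);im=d["img"][:,:,::-1].copy()
    hsv=cv2.cvtColor(im,cv2.COLOR_BGR2HSV);g=im.max(axis=2)
    x0,x1,y0,y1=rackbox
    m=np.zeros(g.shape,np.uint8);m[y0:y1,x0:x1]=(g[y0:y1,x0:x1]<62)*255
    cs,_=cv2.findContours(m,cv2.RETR_EXTERNAL,cv2.CHAIN_APPROX_NONE)
    for c in cs:
        if cv2.contourArea(c)<15: continue
        r=cv2.minAreaRect(c);print(n,"dark",np.round(r[0],1),np.round(r[1],1),round(r[2],1),onz(d,r[0],.09 if n=="top" else .07))
    x0,x1,y0,y1=switchbox
    h=hsv[y0:y1,x0:x1].astype(int)
    mm=((h[:,:,1]>100)&(h[:,:,0]<30)&(h[:,:,2]>90)).astype(np.uint8)*255
    # plug orange: central comp
    m=np.zeros(g.shape,np.uint8);m[y0:y1,x0:x1]=mm
    cs,_=cv2.findContours(m,cv2.RETR_EXTERNAL,cv2.CHAIN_APPROX_NONE)
    for c in cs:
        if cv2.contourArea(c)<20: continue
        e=cv2.minAreaRect(cv2.convexHull(c));print(n,"plug?",np.round(e[0],1),np.round(e[1],1),cv2.contourArea(c),onz(d,e[0],.055))
E
```

```text
t 0.1 pos mm [ 143.4 -504.5  249.2] F [ 0.2 -0.1  0.4] M [ 0.03  0.01 -0.05] gap 85.5
y ax [-3.0e-04  2.1e-03 -1.0e+00] z ax [ 0.2732 -0.9619 -0.0021] z yaw deg -74.14
q [-1.422  0.049  0.098  1.622  0.     1.443]
top dark [284. 197.] [ 4. 12.] 90.0 [0.50899163 0.10484705 0.09      ]
top dark [256.5 196. ] [ 4. 11.] 90.0 [0.51176946 0.19301047 0.09      ]
top plug? [367. 203.] [10. 10.] 80.5 [ 0.4927991  -0.16444861  0.055     ]
scene dark [354.  247.4] [14.2  6.4] 53.1 [0.51461821 0.19533424 0.07      ]
scene dark [335.6 222.2] [11.6  5.4] 63.4 [0.51249609 0.10599178 0.07      ]
scene plug? [291.5 158. ] [6. 9.] 45.0 [ 0.4923401  -0.16825324  0.055     ]
```

```bash
cat > m.py <<'E'
from h import *
def soft(w,ys,xs): return np.array([(w*xs).sum(),(w*ys).sum()])/w.sum()
D={}
for n,kb,sb in(("top",[(246,268,186,206),(273,295,187,207)],(357,378,193,214)),("scene",[(345,363,236,259),(328,344,212,232)],(283,301,151,166))):
    d=arm.get_image(n);D[n]=d;im=d["img"].astype(float)
    for b in kb:
        x0,x1,y0,y1=b;p=im[y0:y1,x0:x1];g=p.max(axis=2);bg=np.percentile(g,70);lo=g.min()
        w=np.clip((0.45*bg+0.55*lo-g)/(0.3*(bg-lo)),0,1)
        ys,xs=np.mgrid[y0:y1,x0:x1];c=soft(w,ys,xs)
        cov=np.cov(np.stack([xs.ravel(),ys.ravel()]),aweights=w.ravel());e,v=np.linalg.eigh(cov)
        print(n,"key",c.round(2),"area",w.sum().round(1),"ang",np.degrees(np.arctan2(v[1,1],v[0,1])).round(1), "at z.07",onz(d,c,.07).round(4),"z.09",onz(d,c,.09).round(4))
    x0,x1,y0,y1=sb;p=im[y0:y1,x0:x1];s=p[:,:,0]-p[:,:,2]
    w=np.clip(s/40-0.3,0,1);ys,xs=np.mgrid[y0:y1,x0:x1]
    mk=(w>0.5).astype(np.uint8)
    cs,_=cv2.findContours(mk,cv2.RETR_EXTERNAL,cv2.CHAIN_APPROX_NONE);f=np.zeros_like(mk);cv2.drawContours(f,cs,-1,1,-1)
    w=np.maximum(w,cv2.erode(f,np.ones((3,3))));c=soft(w,ys,xs)
    print(n,"plug",c.round(2),w.sum().round(1),onz(d,c,.055).round(4))
E
python3 m.py
```

```text
top key [256.24 195.64] area 43.2 ang -176.9 at z.07 [0.5141 0.1962 0.07  ] z.09 [0.5129 0.1938 0.09  ]
top key [283.76 196.57] area 44.4 ang -179.0 at z.07 [0.5116 0.1069 0.07  ] z.09 [0.5104 0.1056 0.09  ]
top plug [366.87 202.69] 101.4 [ 0.4938 -0.164   0.055 ]
scene key [354.23 247.56] area 100.7 ang 67.4 at z.07 [0.5145 0.1961 0.07  ] z.09 [0.5228 0.2053 0.09  ]
scene key [335.74 222.38] area 80.5 ang 65.1 at z.07 [0.5125 0.1067 0.07  ] z.09 [0.5208 0.1178 0.09  ]
scene plug [291.77 158.6 ] 85.9 [ 0.4929 -0.1657  0.055 ]
```

```bash
cat > b.py <<'E'
from h import *
# box/rack top face corners from colour masks, top view, subpixel edges by Canny lines on masks upsampled
for n,roi in(("top",(330,405,172,236)),):
    d=arm.get_image(n);im=d["img"]
    x0,x1,y0,y1=roi;S=8
    p=cv2.resize(im[y0:y1,x0:x1],None,fx=S,fy=S,interpolation=cv2.INTER_CUBIC).astype(int)
    m=((p[:,:,2]>p[:,:,0]-2)&(p[:,:,2]>60)).astype(np.uint8)
    m=cv2.morphologyEx(m,cv2.MORPH_CLOSE,np.ones((61,61)));m=cv2.morphologyEx(m,cv2.MORPH_OPEN,np.ones((25,25)))
    cs,_=cv2.findContours(m,cv2.RETR_EXTERNAL,cv2.CHAIN_APPROX_NONE);c=max(cs,key=cv2.contourArea)
    r=cv2.minAreaRect(c);bp=cv2.boxPoints(r);bp=(bp+.5)/S-.5+[x0,y0]
    P=np.array([onz(d,q,.055) for q in bp]);print(bp.round(2));print(P.round(4),P.mean(0).round(4))
    for i in range(4):
        e=P[(i+1)%4]-P[i];print("edge",np.linalg.norm(e).round(4),np.degrees(np.arctan2(e[1],e[0])).round(2))
    cv2.imwrite("pics/mbox.png",m*255)
    x0,x1,y0,y1=240,304,180,216
    p=cv2.resize(im[y0:y1,x0:x1],None,fx=S,fy=S,interpolation=cv2.INTER_CUBIC)
    h=cv2.cvtColor(p,cv2.COLOR_RGB2HSV).astype(int)
    cv2.imwrite("pics/rk.png",p[:,:,::-1]);print("rack mid/bench hsv",h[80,250],h[200,250],h[20,250],h[60,100])
E
python3 b.py
```

```text
[[340.64 220.3 ]
 [344.23 181.27]
 [392.72 185.74]
 [389.12 224.77]]
[[ 0.4358 -0.0784  0.055 ]
 [ 0.5636 -0.0898  0.055 ]
 [ 0.5499 -0.2488  0.055 ]
 [ 0.422  -0.2369  0.055 ]] [ 0.4928 -0.1635  0.055 ]
edge 0.1283 -5.08
edge 0.1596 -94.95
edge 0.1284 174.7
edge 0.1591 85.01
rack mid/bench hsv [ 18 117 118] [ 17 116 127] [ 20 102 122] [ 19 119 129]
```

View pics/mbox.png

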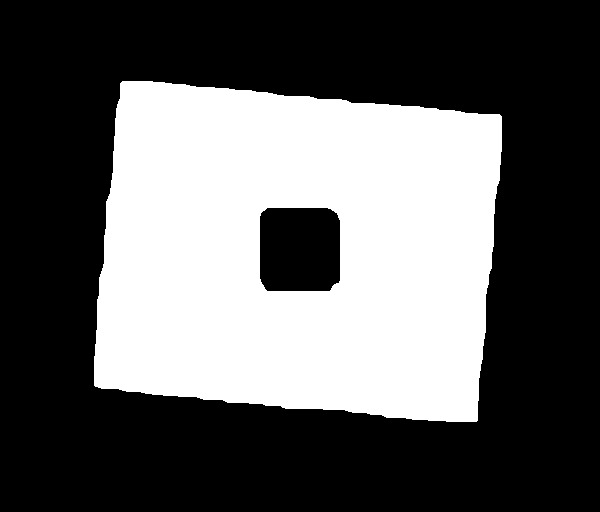

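View pics/rk.png

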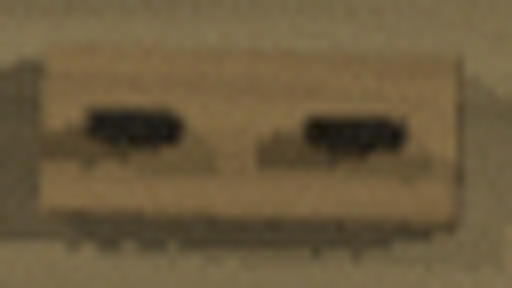

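Request:
drive_tool(rows="18.5 35 -3 0 0 3.6 85;18.5 35 -3 0 0 3.6 85;18.5 35 -3 0 0 3.6 85;18.5 35 -3 0 0 3.6 85;18.5 35 -3 0 0 3.6 85;18.5 35 -3 0 0 3.6 85;18.5 35 -3 0 0 3.6 85;18.5 35 -3 0 0 3.6 85;18.5 35 -3 0 0 3.6 85;18.5 35 -3 0 0 3.6 85;18.5 35 -3 0 0 3.6 85;18.5 35 -3 0 0 3.6 85;18.5 35 -3 0 0 3.6 85;18.5 35 -3 0 0 3.6 85;18.5 35 -3 0 0 3.6 85;18.5 35 -3 0 0 3.6 85;18.5 35 -3 0 0 3.6 85;18.5 35 -3 0 0 3.6 85;18.5 35 -3 0 0 3.6 85", force=60)

```text
time: 1.93
eef_pos: [0.4955, 0.1621, 0.1932]
tcp_rot: [-0.475, 0.475, -0.523, 0.524]
wrist_force: [0.2, -0.4, 0.3]
finger_gap: 1.001
```

```bash
python3 -c "
from h import *
st();snap('scene','pics/s1.png')"
```

```text
t 1.933 pos mm [495.5 162.1 193.2] F [ 0.2 -0.4  0.3] M [-0.05 -0.06  0.02] gap 85.5
y ax [ 5.e-04 -2.e-04 -1.e+00] z ax [ 9.954e-01 -9.630e-02  5.000e-04] z yaw deg -5.52
q [ 0.188  0.032 -0.03   1.508 -0.     1.855]
```

View pics/s1.png

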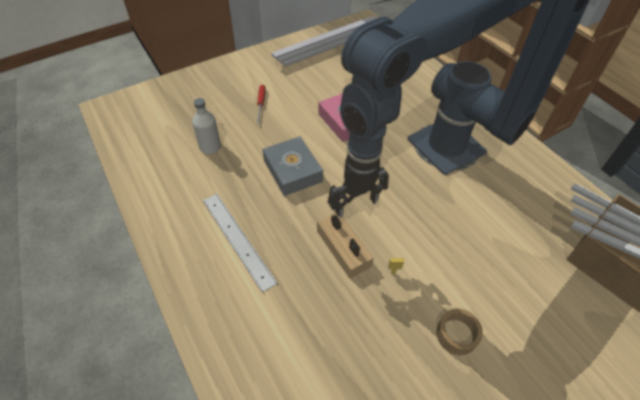

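Request:
drive_tool(rows="9.25 16.75 0 0 0 2 60;9.25 16.75 0 0 0 1.9 60;0 0 -30 0 0 0 60;0 0 -30 0 0 0 60;0 0 -30 0 0 0 60;0 0 -15 0 0 0 60;0 0 -7 0 0 0 50;0 0 -7 0 0 0 40;0 0 0 0 0 0 40;0 0 0 0 0 0 40")

```text
time: 2.82
eef_pos: [0.5142, 0.1935, 0.0754]
tcp_rot: [-0.492, 0.491, -0.508, 0.508]
wrist_force: [-0.6, -0.0, -0.3]
finger_gap: 0.468
```

```bash
python3 -c "
from h import *
st()
d=snap('scene','pics/s2.png');t=snap('top','pics/t2.png')
a=cv2.resize(d['img'][180:290,290:430,::-1],None,fx=5,fy=5,interpolation=3);cv2.imwrite('pics/s2z.png',a)"
```

```text
t 2.817 pos mm [514.2 193.5  75.4] F [-0.6 -0.  -0.3] M [ 0.05 -0.01 -0.01] gap 39.9
y ax [ 1.6e-03  4.0e-04 -1.0e+00] z ax [ 0.9995 -0.0323  0.0016] z yaw deg -1.85
q [ 0.238  0.143 -0.148  1.278  0.     1.841]
```

View pics/s2z.png

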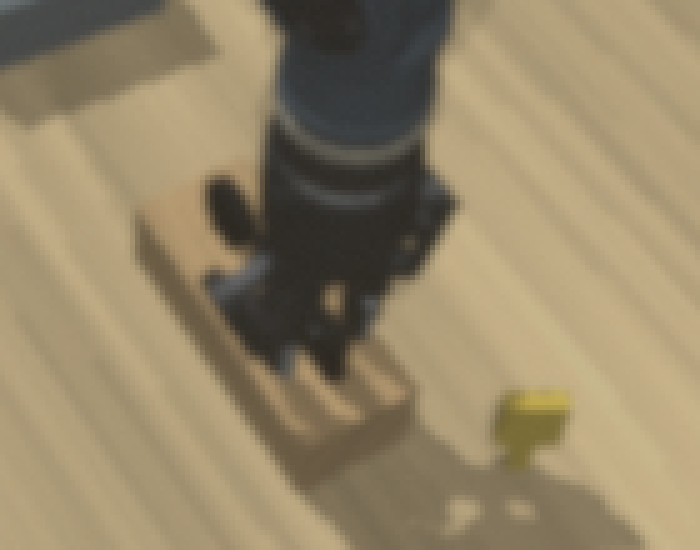

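The fingers straddle the square key at about (325,330) in the crop, and the round key stands clear. Closing now.

Request:
drive_tool(rows="0 2 -1 0 0 0 25;0 0 0 0 0 0 18;0 0 0 0 0 0 8;0 0 0 0 0 0 5;0 0 0 0 0 0 5;0 0 0 0 0 0 5;0 0 0 0 0 0 5", force=60)

```text
time: 3.5
eef_pos: [0.5142, 0.1958, 0.0743]
tcp_rot: [-0.493, 0.491, -0.508, 0.508]
wrist_force: [0.6, 0.1, 4.8]
finger_gap: 0.134
```

```bash
python3 -c "
from h import *
st()"
```

```text
t 3.5 pos mm [514.2 195.8  74.3] F [0.6 0.1 4.8] M [ 0.1   0.01 -0.02] gap 11.4
y ax [ 1.8e-03  7.0e-04 -1.0e+00] z ax [ 0.9995 -0.0321  0.0018] z yaw deg -1.84
q [ 0.242  0.146 -0.148  1.276  0.     1.845]
```

Request:
drive_tool(rows="0 0 8 0 0 0 5;0 0 16 0 0 0 5;0 0 24 0 0 0 5;0 0 24 0 0 0 5;0 0 16 0 0 0 5;0 0 0 0 0 0 5;0 0 0 0 0 0 5", force=70)

```text
time: 4.08
eef_pos: [0.5139, 0.1955, 0.1618]
tcp_rot: [-0.492, 0.492, -0.508, 0.508]
wrist_force: [0.4, 0.4, -0.5]
finger_gap: 0.128
```

```bash
python3 -c "
from h import *
st()
d=snap('scene','pics/s3.png');t=snap('top','pics/t3.png')
a=cv2.resize(d['img'][150:290,290:430,::-1],None,fx=4,fy=4,interpolation=3);cv2.imwrite('pics/s3z.png',a)"
```

```text
t 4.083 pos mm [513.9 195.5 161.8] F [ 0.4  0.4 -0.5] M [-0.02 -0.   -0.01] gap 11.0
y ax [ 1.2e-03  2.0e-04 -1.0e+00] z ax [ 0.9995 -0.0322  0.0012] z yaw deg -1.84
q [ 0.242  0.109 -0.012  1.449 -0.     1.845]
```

View pics/s3z.png

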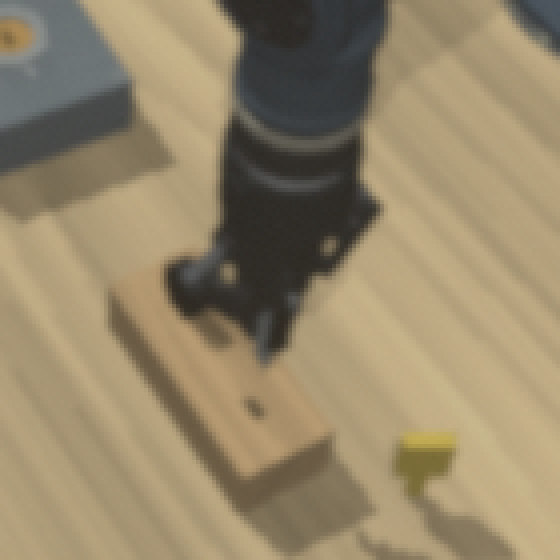

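The key is up, the blade shows at crop (265,345), and its slot is empty. Next, over to the lock.

Request:
drive_tool(rows="-1 -10 0 0 0 0 5;-1 -25 0 0 0 0 5;-2 -35 0 0 0 0 5;-2 -35 0 0 0 -0.5 5;-2 -35 0 0 0 -0.5 5;-2 -35 0 0 0 -0.5 5;-2 -35 0 0 0 -0.5 5;-2 -35 0 0 0 -0.5 5;-2 -35 0 0 0 -0.5 5;-2 -35 -5 0 0 -0.2 5;-2 -25 -7 0 0 0 5;-0.7 -15 -7 0 0 0 5;0 -5 -7 0 0 0 5;0 0 -4 0 0 0 5;0 0 0 0 0 0 5;0 0 0 0 0 0 5")

```text
time: 5.52
eef_pos: [0.4922, -0.1632, 0.1305]
tcp_rot: [0.478, -0.478, 0.522, -0.52]
wrist_force: [-0.3, -0.1, -0.3]
finger_gap: 0.135
```

```bash
python3 -c "
from h import *
st()
d=snap('scene','pics/s4.png');t=snap('top','pics/t4.png')
a=cv2.resize(d['img'][90:200,240:350,::-1],None,fx=5,fy=5,interpolation=3);cv2.imwrite('pics/s4z.png',a)
a=cv2.resize(t['img'][160:250,310:430,::-1],None,fx=5,fy=5,interpolation=3);cv2.imwrite('pics/t4z.png',a)
print(proj(d,[[.4932,-.1646,.055],[.4932,-.1646,.075]]))"
```

```text
t 5.517 pos mm [ 492.2 -163.2  130.5] F [-0.3 -0.1 -0.3] M [ 0.   -0.   -0.04] gap 11.5
y ax [-0.0017  0.0013 -1.    ] z ax [ 0.9962 -0.0866 -0.0018] z yaw deg -4.97
q [-0.45   0.041 -0.147  1.386  0.     1.208]
[[291.84650584 158.86936929]
 [291.63911377 154.29417815]]
```

View pics/s4z.png

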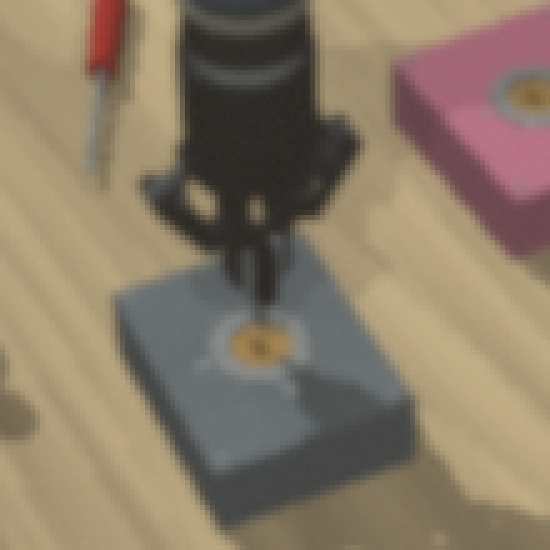

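View pics/t4z.png

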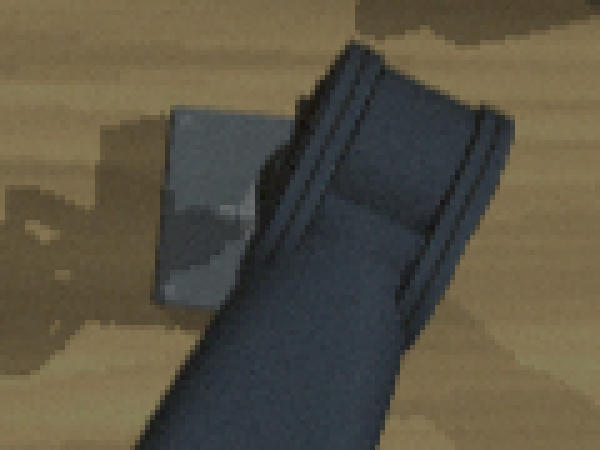

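Request:
drive_tool(rows="1 -1.4 -4 0 0 0 5;0 0 -5 0 0 0 5;0 0 -5 0 0 0 5;0 0 -3 0 0 0 5;0 0 -2 0 0 0 5;0 0 -2 0 0 0 5;0 0 -1 0 0 0 5;0 0 -1 0 0 0 5;0 0 0 0 0 0 5", force=70)

```text
time: 6.37
eef_pos: [0.4933, -0.1658, 0.1095]
tcp_rot: [0.477, -0.478, 0.522, -0.521]
wrist_force: [-1.9, 1.0, 5.5]
finger_gap: 0.13
```

```bash
python3 -c "
from h import *
st()
d=snap('scene','pics/s5.png')
a=cv2.resize(d['img'][120:190,260:330,::-1],None,fx=8,fy=8,interpolation=3);cv2.imwrite('pics/s5z.png',a)"
```

```text
t 6.367 pos mm [ 493.3 -165.8  109.5] F [-1.9  1.   5.5] M [ 0.33  0.73 -0.03] gap 11.1
y ax [-5.e-04 -0.e+00 -1.e+00] z ax [ 9.961e-01 -8.790e-02 -5.000e-04] z yaw deg -5.04
q [-0.453  0.053 -0.176  1.342 -0.     1.206]
```

View pics/s5z.png

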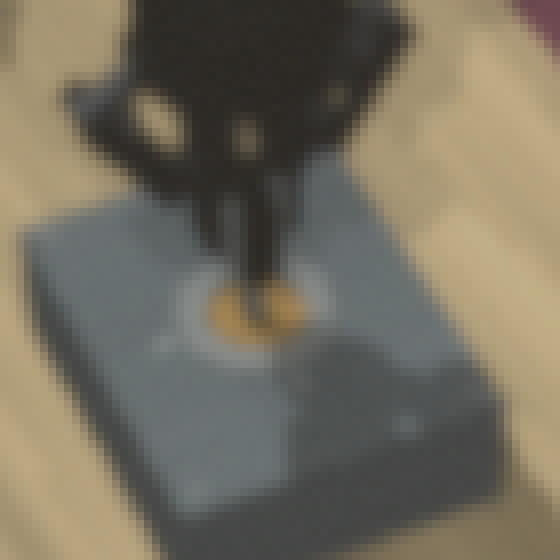

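The tip sits in the bevel, and the contact force points to -x and +y, so I'll follow it and lower gently.

Request:
drive_tool(rows="-0.5 0.6 0 0 0 0 5;-0.4 0.5 -1 0 0 0 5;0 0 0 0 0 0 5;0 0 0 0 0 0 5")

```text
time: 6.75
eef_pos: [0.4926, -0.1647, 0.1068]
tcp_rot: [0.477, -0.478, 0.522, -0.521]
wrist_force: [-0.5, -0.1, 0.0]
finger_gap: 0.13
```

```bash
python3 -c "
from h import *
st()"
```

```text
t 6.75 pos mm [ 492.6 -164.7  106.8] F [-0.5 -0.1  0. ] M [-0.02  0.23  0.03] gap 11.1
y ax [-6.e-04  3.e-04 -1.e+00] z ax [ 9.961e-01 -8.800e-02 -6.000e-04] z yaw deg -5.05
q [-0.452  0.052 -0.183  1.337  0.     1.207]
```

Request:
drive_tool(rows="-0.2 0 -1.5 0 0 0 5;0 0 -1.5 0 0 0 5;0 0 -1.5 0 0 0 5;0 0 -1.5 0 0 0 5;0 0 0 0 0 0 5;0 0 0 0 0 0 5")

```text
time: 7.25
eef_pos: [0.4925, -0.165, 0.1011]
tcp_rot: [0.477, -0.478, 0.522, -0.522]
wrist_force: [-1.9, -1.0, 1.4]
finger_gap: 0.133
```

```bash
python3 -c "
from h import *
st()"
```

```text
t 7.25 pos mm [ 492.5 -165.   101.1] F [-1.9 -1.   1.4] M [-0.06  0.48  0.03] gap 11.3
y ax [-4.e-04 -3.e-04 -1.e+00] z ax [ 9.961e-01 -8.800e-02 -4.000e-04] z yaw deg -5.05
q [-0.452  0.054 -0.192  1.325 -0.     1.207]
```

Request:
drive_tool(rows="-0.5 0 -1.5 0 0 0 5;0.1 1 -1.5 0 0 0 5;-0.1 -2 -1 0 0 0 5;0.1 2 -1 0 0 0 5;-0.1 -2 -1 0 0 0 5;0 1 0 0 0 0 5;0 0 0 0 0 0 5", force=110)

```text
time: 7.83
eef_pos: [0.4926, -0.1651, 0.099]
tcp_rot: [-0.478, 0.477, -0.521, 0.522]
wrist_force: [-6.2, 1.8, 14.5]
finger_gap: 0.126
```

```bash
python3 -c "
from h import *
st()"
```

```text
t 7.833 pos mm [ 492.6 -165.1   99. ] F [-6.2  1.8 14.5] M [0.35 1.56 0.01] gap 10.7
y ax [ 0.0021 -0.0016 -1.    ] z ax [ 0.9961 -0.0878  0.0023] z yaw deg -5.04
q [-4.520e-01  5.200e-02 -1.980e-01  1.318e+00 -1.000e-03  1.206e+00]
```

Request:
drive_tool(rows="-1 0.5 -0.5 0 0 0 5;-0.5 1.5 -1 0 0 0 5;-0.2 -2 0 0 0 0 5;-0.2 -2 -1 0 0 0 5;0.2 2 0 0 0 0 5;0.2 2 -1 0 0 0 5;-0.2 -2 0 0 0 0 5;-0.2 -2 -0.5 0 0 0 5;0.2 2 0 0 0 0 5;0 0 0 0 0 0 5")

```text
time: 8.67
eef_pos: [0.4923, -0.1651, 0.095]
tcp_rot: [-0.479, 0.477, -0.52, 0.523]
wrist_force: [-3.4, 3.1, 12.0]
finger_gap: 0.122
```

```bash
python3 -c "
from h import *
st()"
```

```text
t 8.667 pos mm [ 492.3 -165.1   95. ] F [-3.4  3.1 12. ] M [ 0.37  0.78 -0.04] gap 10.4
y ax [ 0.0053 -0.0014 -1.    ] z ax [ 0.9962 -0.0874  0.0054] z yaw deg -5.01
q [-4.530e-01  5.100e-02 -2.070e-01  1.307e+00  1.000e-03  1.205e+00]
```

Request:
drive_tool(rows="-0.3 1 -1 0 0 0 5;0 1 -1 0 0 0 5;-0.2 -2 0 0 0 0 5;-0.2 -2 -1 0 0 0 5;0.2 2 0 0 0 0 5;0.2 2 -1 0 0 0 5;-0.2 -2 0 0 0 0 5;-0.2 -2 -1 0 0 0 5;0.2 2 0 0 0 0 5;0.2 2 -1 0 0 0 5;-0.2 -2 0 0 0 0 5;0 0 0 0 0 0 5")

```text
time: 9.67
eef_pos: [0.4922, -0.1646, 0.0877]
tcp_rot: [-0.479, 0.476, -0.52, 0.523]
wrist_force: [0.8, 0.8, 5.9]
finger_gap: 0.123
```

```bash
python3 -c "
from h import *
st()
d=snap('scene','pics/s6.png')
a=cv2.resize(d['img'][120:190,260:330,::-1],None,fx=8,fy=8,interpolation=3);cv2.imwrite('pics/s6z.png',a)"
```

```text
t 9.667 pos mm [ 492.2 -164.6   87.7] F [0.8 0.8 5.9] M [ 0.47 -0.07 -0.  ] gap 10.5
y ax [ 6.e-03  6.e-04 -1.e+00] z ax [ 0.9962 -0.0873  0.0059] z yaw deg -5.01
q [-0.454  0.054 -0.219  1.293  0.003  1.204]
```

View pics/s6z.png

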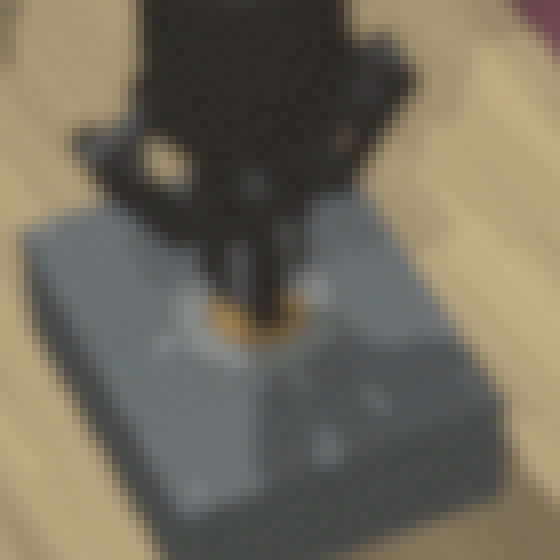

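The head is now close above the plug face, with its lower edge near (262,325) in the crop. I'll keep pushing and rocking.

Request:
drive_tool(rows="0 1 -1 0 0 0 5;0.1 1 -1 0 0 0 5;-0.2 -2 -1 0 0 0 5;-0.2 -2 -1 0 0 0 5;0.2 2 -1 0 0 0 5;0.2 2 -1 0 0 0 5;-0.2 -2 0 0 0 0 5;-0.2 -2 -1 0 0 0 5;0.2 2 0 0 0 0 5;0.2 2 -1 0 0 0 5;-0.2 -2 0 0 0 0 5;0 0 0 0 0 0 5")

```text
time: 10.72
eef_pos: [0.4913, -0.1647, 0.0793]
tcp_rot: [-0.479, 0.476, -0.521, 0.522]
wrist_force: [0.8, 3.2, 9.9]
finger_gap: 0.125
```

```bash
python3 -c "
from h import *
st()"
```

```text
t 10.717 pos mm [ 491.3 -164.7   79.3] F [0.8 3.2 9.9] M [ 0.79 -0.24 -0.  ] gap 10.6
y ax [ 3.9e-03  9.0e-04 -1.0e+00] z ax [ 0.9962 -0.0874  0.0038] z yaw deg -5.02
q [-0.454  0.06  -0.23   1.278  0.003  1.204]
```

Request:
drive_tool(rows="0 1 -1 0 0 0 5;0.1 1 -1 0 0 0 5;-0.2 -2 -1 0 0 0 5;-0.1 -1 -1 0 0 0 5;0.1 1 -1 0 0 0 5;0 0 0 0 0 0 5;0 0 0 0 0 0 5")

```text
time: 11.3
eef_pos: [0.4915, -0.1647, 0.0791]
tcp_rot: [-0.479, 0.476, -0.52, 0.523]
wrist_force: [-7.0, 6.4, 28.8]
finger_gap: 0.121
```

```bash
python3 -c "
from h import *
st()
d=snap('scene','pics/s7.png')
a=cv2.resize(d['img'][120:190,260:330,::-1],None,fx=8,fy=8,interpolation=3);cv2.imwrite('pics/s7z.png',a)"
```

```text
t 11.3 pos mm [ 491.5 -164.7   79.1] F [-7.   6.4 28.8] M [1.54 1.54 0.01] gap 10.3
y ax [ 5.5e-03 -4.0e-04 -1.0e+00] z ax [ 0.9962 -0.0872  0.0055] z yaw deg -5.0
q [-0.454  0.058 -0.232  1.275  0.002  1.204]
```

View pics/s7z.png

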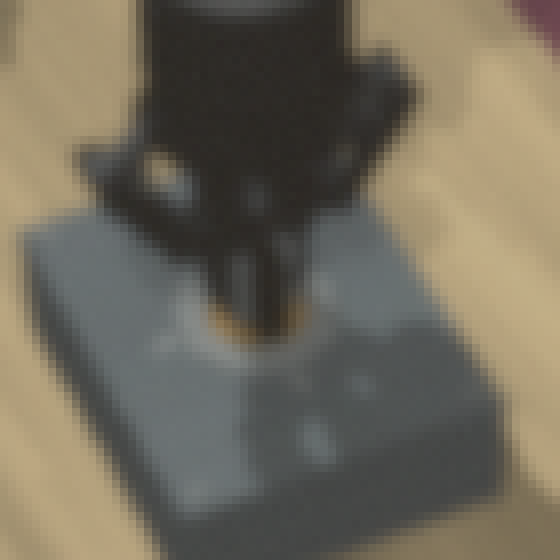

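The stop comes at z = 79.1 under 29 N. The grasp height predicts 79.3 with the shoulder on the face, so the key is home. I'll ease the push and turn clockwise.

Request:
drive_tool(rows="0 0.7 1.5 0 0 0 5;0 0.5 1 0 0 0 5;0 0 0 0 0 -4 5;0 0 0 0 0 -5 5;0 0 0 0 0 -5 5;0 0 0 0 0 -5 5;0 0 0 0 0 -5 5;0 0 0 0 0 -5 5;0 0 0 0 0 0 5")

```text
time: 12.1
eef_pos: [0.4909, -0.1642, 0.0792]
tcp_rot: [-0.332, 0.33, -0.624, 0.626]
wrist_force: [-3.7, 2.5, 19.8]
finger_gap: 0.122
```

```bash
python3 -c "
from h import *
st()"
```

```text
t 12.1 pos mm [ 490.9 -164.2   79.2] F [-3.7  2.5 19.8] M [0.81 0.91 0.04] gap 10.4
y ax [ 0.0036 -0.0015 -1.    ] z ax [ 0.8271 -0.562   0.0039] z yaw deg -34.2
q [-0.452  0.058 -0.233  1.277  0.     1.715]
```

Request:
drive_tool(rows="0 0 0 0 0 -5 5;0 0 0 0 0 -5 5;0 0 0 0 0 -5 5;0 0 0 0 0 -5 5;0 0 0 0 0 -5 5;0 0 0 0 0 -5 5;0 0 0 0 0 -5 5;0 0 0 0 0 -5 5;0 0 0 0 0 -5 5;0 0 0 0 0 -5 5;0 0 0 0 0 -5 5;0 0 0 0 0 -5 5;0 0 0 0 0 -3 5;0 0 0 0 0 0 5;0 0 0 0 0 0 5")

```text
time: 13.35
eef_pos: [0.4909, -0.1631, 0.0792]
tcp_rot: [-0.042, 0.044, 0.706, -0.705]
wrist_force: [-4.9, 4.7, 19.9]
finger_gap: 0.127
```

```bash
python3 -c "
from h import *
st()
d=snap('scene','pics/s8.png')
a=cv2.resize(d['img'][120:190,260:330,::-1],None,fx=8,fy=8,interpolation=3);cv2.imwrite('pics/s8z.png',a)"
```

```text
t 13.35 pos mm [ 490.9 -163.1   79.2] F [-4.9  4.7 19.9] M [1.29 0.87 0.09] gap 10.9
y ax [ 3.6e-03  9.0e-04 -1.0e+00] z ax [-0.1216 -0.9926 -0.0013] z yaw deg -96.98
q [-4.520e-01  5.800e-02 -2.330e-01  1.278e+00  2.000e-03  2.812e+00]
```

View pics/s8z.png

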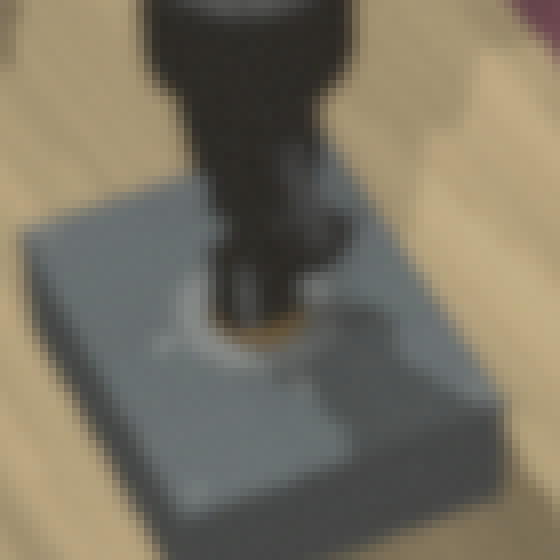

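Request:
drive_tool(rows="0 0 0 0 0 -2 5;0 0 0 0 0 -2 5;0 0 0 0 0 0 5;0 0 0 0 0 0 5")

```text
time: 13.73
eef_pos: [0.4909, -0.1632, 0.0792]
tcp_rot: [-0.066, 0.069, 0.704, -0.704]
wrist_force: [-3.2, 5.2, 19.2]
finger_gap: 0.121
```

```bash
python3 -c "
from h import *
st()"
```

```text
t 13.733 pos mm [ 490.9 -163.2   79.2] F [-3.2  5.2 19.2] M [1.17 0.9  0.1 ] gap 10.4
y ax [ 3.7e-03  6.0e-04 -1.0e+00] z ax [-0.1905 -0.9817 -0.0013] z yaw deg -100.98
q [-4.520e-01  5.800e-02 -2.330e-01  1.277e+00  2.000e-03  2.881e+00]
```

Request:
drive_tool(rows="0 0 0 0 0 -1.5 5;0 0 0 0 0 -1.5 5;0 0 0 0 0 0 5;0 0 0 0 0 0 5")

```text
time: 14.07
eef_pos: [0.4909, -0.1632, 0.0792]
tcp_rot: [-0.085, 0.087, 0.702, -0.702]
wrist_force: [-4.0, 4.5, 20.5]
finger_gap: 0.121
```

```bash
python3 -c "
from h import *
st()"
```

```text
t 14.067 pos mm [ 490.9 -163.2   79.2] F [-4.   4.5 20.5] M [1.23 0.82 0.17] gap 10.4
y ax [ 3.8e-03  5.0e-04 -1.0e+00] z ax [-0.2414 -0.9704 -0.0014] z yaw deg -103.97
q [-4.520e-01  5.800e-02 -2.330e-01  1.277e+00  2.000e-03  2.934e+00]
```

Over the last 3° the resisting moment rose from 0.10 to 0.17 N m. That is more than the spring alone gives at the stop (0.11), so the plug is against it. I'll hold for a moment and do a last check.

Request:
drive_tool(rows="0 0 0 0 0 0 5;0 0 0 0 0 0 5;0 0 0 0 0 0 5;0 0 0 0 0 0 5;0 0 0 0 0 0 5;0 0 0 0 0 0 5")

```text
time: 14.57
eef_pos: [0.491, -0.1632, 0.0792]
tcp_rot: [-0.085, 0.087, 0.702, -0.702]
wrist_force: [-3.8, 5.3, 21.5]
finger_gap: 0.124
```

```bash
python3 -c "
from h import *
st()
d=snap('scene','pics/s9.png')"
```

```text
t 14.567 pos mm [ 491.  -163.2   79.2] F [-3.8  5.3 21.5] M [1.22 0.82 0.19] gap 10.6
y ax [ 3.8e-03  5.0e-04 -1.0e+00] z ax [-0.2413 -0.9704 -0.0014] z yaw deg -103.97
q [-4.520e-01  5.800e-02 -2.330e-01  1.277e+00  2.000e-03  2.934e+00]
```

View pics/s9.png

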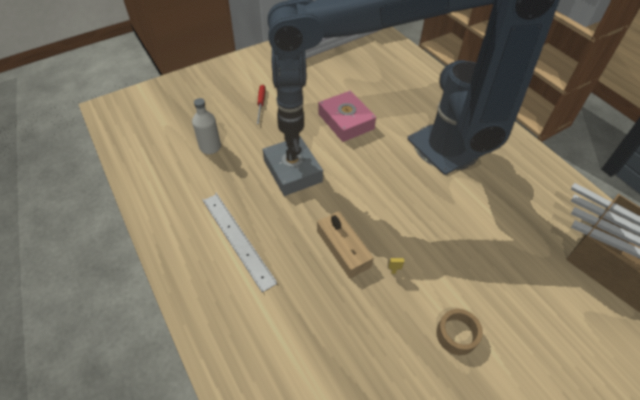

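The picture shows the gripper on the grey box at (292,150). The round key still stands in its slot at (336,222), and the bottle, core, runner and screwdriver are where they were. Everything holds steady, so I'm handing in.

```bash
python3 -c "
from h import *
print(arm.sign_off())"
```

```text
the job is handed in; nothing more can be done
None
```

I took the square-headed key from the rack, pushed and rocked it past both pins into the grey box's lock, and turned it clockwise to the stop. I handed the job in at about 14.6 s of the 54 s allowed, with the key still gripped, turned and pressed down.

**Last checks**
- **Fully home:** the tool stopped at z = 79.1 mm under 29 N. The grasp height predicts 79.3 mm with the shoulder on the face.
- **Turned to the stop:** the hand turned about 99° clockwise. The resisting moment rose from 0.10 to 0.17–0.19 N m over the last 3°, above the spring's roughly 0.11 N m at the stop.
- **Grip and other things:** the grip command was 110 N with the fingers on the head. In the last picture the round key and the other things stood where they began.

**What disagreed or was not certain**
- **Finger opening:** it read 10.3–11.5 mm on the 12 mm head.
- **Off-centre position:** the tool ended about 2 mm from my camera estimate of the lock axis, with about 5 N sideways. The limit is 4 mm.
- **Not seen directly:** I inferred the plug angle and the seating from force and pose, because the gripper hid the lock.

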